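# Tip the seesaw gate, then release the polishing balls

## Robot

A 6-joint arm with a two-finger parallel gripper is mounted at the origin on the work surface; the furniture and walls round the work are solid. World frame = base frame: x ahead of the robot, y to its left, z up, the work surface at z = 0. Lengths are in m, angles in rad, forces in N, time in s.
With the tool pointing down it reaches from about 0.35 to 0.975 m from the base axis. Payload 17.4 kg.
Tool frame: the origin (TCP) lies midway between the tips of the shut fingers; the grasp point (between the pads) lies 19 mm behind it (manip.tcp_to_grasp is the distance from the TCP to the grasp point, in m); z points along the fingers, y is the line along which they close (so a half turn about z gives the same grasp; the last joint's range is limited). The gripper opens to 85 mm and grips with 20 to 120 N. Pads are 22 mm wide; open, the fingers measure 114 mm over their backs; the gripper's body (76 mm by 85 mm) begins 54 mm behind the grasp point. The pads swing forward as they close: fully open they stand 13 mm farther back than shut.
Start: joints at [1.308, 0.116, 1.442, -0, 1.584, -0.038], TCP at [0.15, 0.658, 0.231] pointing down, gripper open.
Joint ranges: [-2.83, 2.83], [-0.83, 2.19], [0.07, 2.5], [-1.14, 4.28], [0.01, 3], [-2.97, 2.97]. Speed limits (rad/s): [1.89, 1.89, 2.22, 3.14, 3.14, 3.14].

## Interface

Orientations are given as a rotation vector (axis times angle).
In Python, from bench import manip gives the robot as it stands.
- The arm moves only by the shell command python3 -m pendant 'ROWS' [FORCE]. ROWS is JSON, one flat list of numbers, 7 for each row, row after row: the shift along the tool's x, y, z scaled (see below), then the turn, a rotation vector about the tool's x, y, z scaled (see below), then the closure, from 0 (fully open) to 1 (shut). In form: [x, y, z, ax, ay, az, jaw, x, y, z, ax, ay, az, jaw, ...]. A call has 1 to 12 rows; each row is the pose to reach, as a shift and turn from the pose commanded when the call began, along the tool's axes at that moment, turning the shorter way round; what a row does not reach only later rows make up. The controller multiplies each number of a shift by 0.5 m and each number of a turn by 180 degrees. A row lasts 1/8 s, in which the tool goes at most 62.5 mm and 10.7 degrees, less where a joint would pass 70% of its speed; a pose out of reach is approached as far as the arm can. A call with a number of a shift or a turn outside -1 to 1 is refused whole. A call with a gripper value outside its range is refused whole. The fingers move at their own pace and stop on an object; FORCE is the grip in N (left out, the last holds). Time passes only in rows, so rows that repeat a pose let the fingers close. It gives the time, the measured TCP pose, the force, the opening and the grip force at its end, in the units of the state.
- manip.read_state(): the state, without advancing time (a new reading comes with each control period).
- manip.read_camera(name): name is "side" or "top"; returns a dict with "pixels" (400x640x3 uint8, red, green, blue), "fx", "fy", "cx", "cy" (pixels), "camera_from_world" (4x4, takes a point from world to camera coordinates). Camera axes: x right, y down, z forward; pixel columns grow to the right and rows downward; lengths in m; the calibration is good to about 2 mm. A picture is of the moment at which its call begins. There is no depth.
- manip.sign_off(): hands the job in; it is judged then, once.
The state is a dict: "t": time; "joints": joint angles; "joint_vel": joint speeds; "tau": joint torques, N m; "ee_pos": TCP position; "tcp_rot": TCP orientation; "wrist_force": force on the tool from outside, world axes, zero at the start; "ft_torque": the same for the moment, N m; "grip_width": finger opening in m; "grip_force": force on a finger pad.
Only numpy, scipy, OpenCV 4.12 (cv2) and the standard library are available. Lean on these libraries where they do the work, as an engineer would, in place of code of your own. Each camera call takes 0.05 s, during which the arm holds its last target. There are 200 camera calls.

## Task

The seesaw gate of the ball sorter is tipped towards one of its two tins. Press down its raised red pad so that it rocks over and stays tipped towards the other tin; only then push the orange flag of the shutter fully across, towards the feed channel, so that all three steel balls roll down into that other tin. Press and push with the fingertips: keep them off the balls, and leave the pliers, the glue pot and the grey block undisturbed.

Things in the scene. Friction and masses are not known exactly. Their poses are not given: they have to be found in the camera images.
- sorter: Fixed stand on a plywood base 345 mm wide (y), reaching 58 mm in front of its origin (-x) and 148 mm behind. Origin on the bench top under the middle of the seesaw gate; x points away from the robot along the feed channel, y left along the seesaw. The aluminium feed channel (29 mm wide, up to 180 mm high at its far end) comes down from the back and ends over the middle of the gate.
- gate (a joint): Tilt of the seesaw trough (170 mm long, open ends) about a pivot along the sorter's x, 91 mm above its origin; -0.2 to +0.2 rad. Positive: left (+y) end up, balls run into the right tin; negative: the reverse. A brass disc weight (34 mm, mid front side, top 150 mm above the bench) makes it fall over centre and rest at either stop; under 1 N on the raised pad rocks it.
- pad_left (a point): Centre of the top face of the left red press pad, a flat plate 36 mm (x) by 30 mm (y) on the front (-x) side of the gate's left (+y) end; it moves with the gate. About 124 mm above the bench when raised and 96 mm when down (28 mm stroke, then a hard stop). Clear above.
- pad_right (a point): Centre of the top face of the right red press pad, the same at the gate's right (-y) end.
- shutter (a joint): Travel of the shutter that holds the balls back in the feed channel, 0 (shut, at the start) to 0.026 m (fully open, hard stop). Opens towards the sorter's -y, stays where it is left, needs about 1.5 N. Balls roll once it is open by about 24 mm.
- shutter_flag (a point): Point on the outer (+y) face of the shutter's upright orange flag, which is pushed towards the sorter's -y. Flag 26 mm (x) x 6 x 42 mm high; the point is mid-width, 15 mm below its top and 27 mm above its lower edge. Free space left (+y) of it; the bar that carries it is on the other side, at its foot.
- tin_left_floor (a point): Centre, on the underside, of the left (+y) pale green open tin, 103 mm across and 49 mm high, fixed on the sorter's base under the left end of the gate.
- tin_right_floor (a point): The same for the right (-y) tin, 105 mm across.
- ball_1_center (a point): Centre of steel polishing ball 1 of 3, 16 mm across, 17 g, waiting in a row in the feed channel behind the shutter.
- ball_2_center (a point): Centre of steel polishing ball 2 of 3, 16 mm across, 17 g, waiting in a row in the feed channel behind the shutter.
- ball_3_center (a point): Centre of steel polishing ball 3 of 3, 16 mm across, 17 g, waiting in a row in the feed channel behind the shutter.
- pliers: Red-handled flat pliers, 43 x 129 x 10 mm, lying in front of the sorter; bystander. Origin at the middle of the underside.
- glue: Amber glue pot with black cap, 42 mm across, 54 mm high, standing behind the right tin; bystander. Origin under its centre.
- gum: Grey abrasive block, 20 x 50 x 12 mm, behind the left tin; bystander. Origin under its centre.

How it is judged:
By the outcome, as a careful person would: the job done as asked, in the order asked, and still so for the second after the job is handed in, with the robot touching nothing.
It also fails if it takes over 42 s, if anything falls off the work surface, if the arm or the gripper's body presses on something with over 40 N, if the wrist force passes 120 N, or if a joint passes its speed limit or range.

## Working session

There is one attempt and no reset: what is moved stays moved. The work goes in short steps, Python scripts to look and compute and a shell command to move; the robot and the scene stay as the last step left them, time stands still between calls to the robot, and variables do not carry over. Pictures are saved under pics/ and viewed, at most 10 in all, crops included, and the job is handed in when it is done.

```bash
mkdir -p pics; cat > h.py <<'E'
import numpy as np, cv2
from bench import manip
from scipy.spatial.transform import Rotation as R
def cam(n,save=None):
    c=manip.read_camera(n)
    if save: cv2.imwrite('pics/'+save,cv2.cvtColor(c['pixels'],cv2.COLOR_RGB2BGR))
    return c
def ray(c,u,v):
    T=np.array(c['camera_from_world']); d=np.array([(u-c['cx'])/c['fx'],(v-c['cy'])/c['fy'],1])
    o=-T[:3,:3].T@T[:3,3]; return o,T[:3,:3].T@d
def onplane(c,u,v,z):
    o,d=ray(c,u,v); return o+d*(z-o[2])/d[2]
def proj(c,p):
    q=(np.array(c['camera_from_world'])@np.r_[p,1])[:3]; return c['fx']*q[0]/q[2]+c['cx'],c['fy']*q[1]/q[2]+c['cy']
def tri(a,b):
    (o1,d1),(o2,d2)=ray(*a),ray(*b)
    s=np.linalg.lstsq(np.c_[d1,-d2],o2-o1,rcond=None)[0]
    p,q=o1+s[0]*d1,o2+s[1]*d2; return (p+q)/2,np.linalg.norm(p-q)
def rel(target):
    s=manip.read_state(); r=R.from_rotvec(s['tcp_rot'])
    return r.inv().apply(np.array(target)-s['ee_pos'])/0.5
E
python3 - <<'E'
from h import *
for n in('top','side'):
    c=cam(n,n+'0.png'); print(n,np.round(ray(c,320,200),3).tolist(),c['fx'])
s=manip.read_state();print(s['t'],s['tcp_rot'],s['ee_pos'],R.from_rotvec(s['tcp_rot']).as_matrix().round(3).tolist())
E
```

```text
top [[0.416, -0.078, 0.981], [0.17, -0.048, -0.984]] 492.82522901583025
side [[0.115, -0.035, 0.885], [0.495, -0.042, -0.868]] 429.0726747056263
0.1 [-3.52294539e-01 -3.12159036e+00  1.59944269e-03] [0.15041871 0.65786089 0.2306357 ] [[-0.975, 0.223, -0.0], [0.223, 0.975, -0.001], [0.0, -0.001, -1.0]]
```

View pics/top0.png

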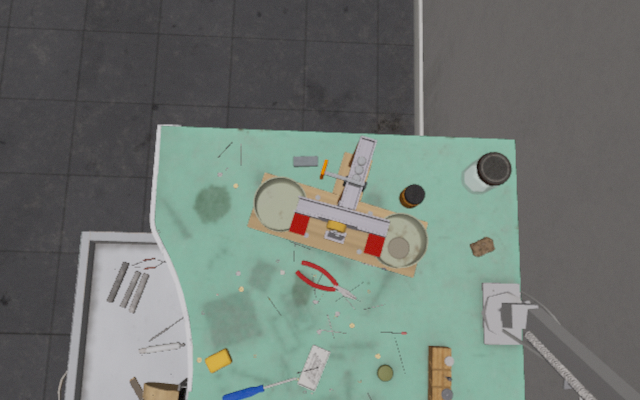

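View pics/side0.png

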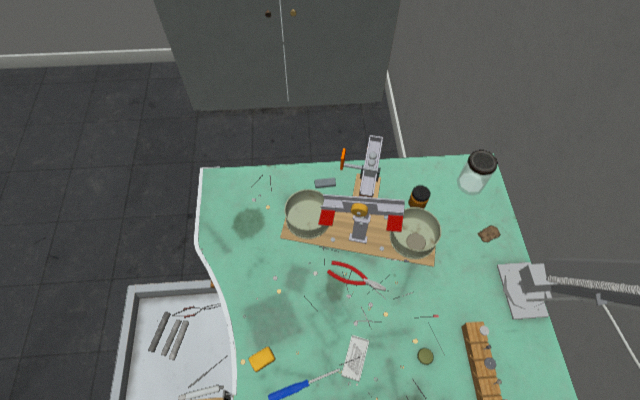

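Both views show the sorter: in top, the red pads are near (299,223) and (375,244), the orange flag at (324,169), the brass weight at (336,226), the tins at (281,204) and (400,241), and the pliers at (325,280). In side, the pads are near (327,217) and (394,223), and the flag at (343,158).

```bash
cat > m.py <<'E'
from h import *
def blobs(c,lo,hi,box,amin=15):
    h=cv2.cvtColor(c['pixels'],cv2.COLOR_RGB2HSV); m=cv2.inRange(h,lo,hi)
    k=np.zeros_like(m); x0,y0,x1,y1=box; k[y0:y1,x0:x1]=255
    n,l,st,ce=cv2.connectedComponentsWithStats(m&k)
    out=[]
    for i in range(1,n):
        if st[i,4]>=amin: out.append((ce[i].round(1).tolist(),st[i].tolist(),cv2.minAreaRect(np.argwhere(l==i)[:,::-1].astype(np.float32))))
    return out
E
python3 - <<'E'
from m import *
C={n:cam(n) for n in('top','side')}
for n,c in C.items(): 
    print(n,'origin',np.round(proj(c,(0,0,0))),'tcp',np.round(proj(c,(.15,.658,.231))))
    box=(240,130,450,262)
    print('red')
    for lo,hi in(((0,170,100),(5,255,255)),((175,170,100),(180,255,255)),((9,180,150),(19,255,255))):
        print(lo)
        for b in blobs(c,lo,hi,box): print(b)
t,s=C['top'],C['side']
a=cv2.resize(t['pixels'][120:280,235:445],None,fx=3.7,fy=3.7,interpolation=cv2.INTER_CUBIC)
cv2.imwrite('pics/topz.png',a[...,::-1])
a=cv2.resize(s['pixels'][125:275,270:450],None,fx=4,fy=4,interpolation=cv2.INTER_CUBIC)
cv2.imwrite('pics/sidez.png',a[...,::-1])
E
```

```text
top origin [243. 513.] tcp [-253.  467.]
red
(0, 170, 100)
([299.0, 223.7], [290, 213, 19, 22, 285], ((299.00946044921875, 223.7169952392578), (15.24701976776123, 18.6810359954834), 15.94539737701416))
([373.9, 244.8], [364, 234, 21, 23, 315], ((373.88677978515625, 244.896240234375), (15.933823585510254, 19.64255714416504), 15.945395469665527))
(175, 170, 100)
(9, 180, 150)
([323.8, 167.4], [321, 160, 6, 15, 28], ((323.7752380371094, 167.08258056640625), (2.4903483390808105, 14.271612167358398), 16.699243545532227))
side origin [299. 531.] tcp [-230.  463.]
red
(0, 170, 100)
([326.4, 217.3], [319, 210, 16, 16, 199], ((326.326904296875, 217.36538696289062), (13.335897445678711, 15.493175506591797), 11.309932708740234))
([394.3, 222.9], [387, 215, 16, 17, 223], ((394.30694580078125, 222.93069458007812), (14.527543067932129, 15.323573112487793), 5.7105937004089355))
(175, 170, 100)
(9, 180, 150)
([342.8, 153.3], [341, 148, 4, 11, 29], ((342.8846130371094, 153.07693481445312), (2.5495097637176514, 10.394155502319336), 11.309932708740234))
```

View pics/topz.png

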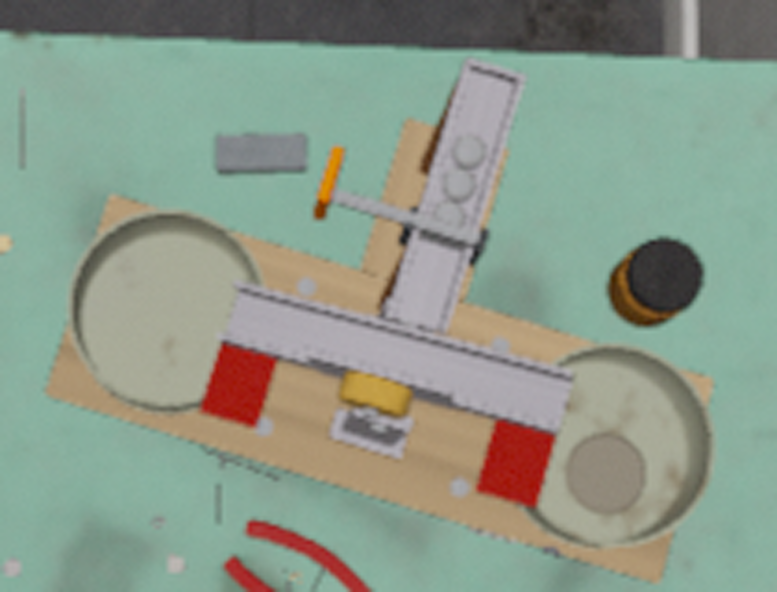

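View pics/sidez.png

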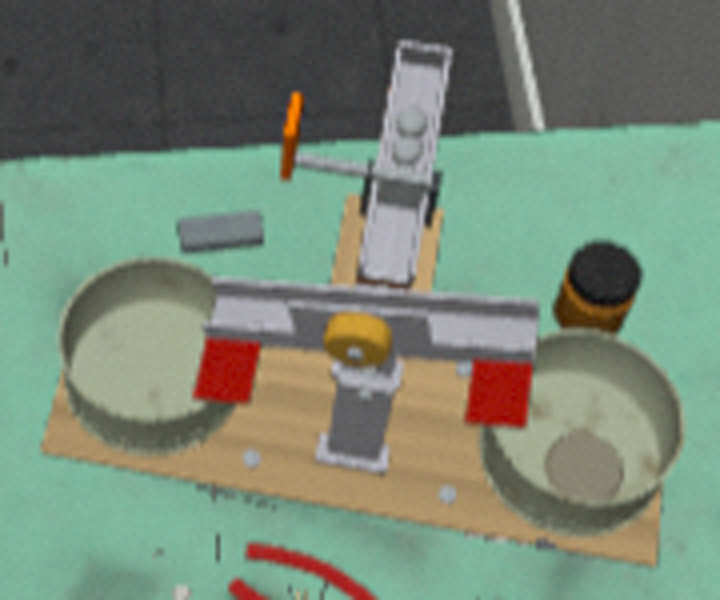

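The crops show the right pad is larger than the left, so it is probably the raised one. The flag stands upright left of the channel, and its outer side is clear apart from the low grey block.

```bash
python3 - <<'E'
from h import *
t,s=cam('top'),cam('side')
P={}
P['L'],e1=tri((t,299,223.7),(s,326.4,217.3)); P['R'],e2=tri((t,373.9,244.8),(s,394.3,222.9))
for z,n,u,v,u2,v2 in((.096,'L',299,223.7,326.4,217.3),(.124,'R',373.9,244.8,394.3,222.9)):
    print(n,P[n].round(4),onplane(t,u,v,z).round(4),onplane(s,u2,v2,z).round(4))
print(e1,e2)
# flag corners from crops: top far corner, top near corner, (zoom coords)
tz=lambda x,y:(t,(x+.5)/3.7+235-.5,(y+.5)/3.7+120-.5); sz=lambda x,y:(s,(x+.5)/4+270-.5,(y+.5)/4+125-.5)
for nm,a,b in(('far top',(337,149),(296,93)),('near bottom-ish',(320,212),(287,178)),('disc',(376,386),(357,330))):
    p,e=tri(tz(*a),sz(*b)); print(nm,p.round(4),round(e,4))
# tins rims
for n,a in(('tl',(167,310)),('tr',(615,446))): print(n,onplane(*tz(*a),.049).round(4))
for n,a in(('gum',(261,152)),('gluecap',(667,274)),('disc',(376,386))): print(n,onplane(*tz(*a),{'gum':.012,'gluecap':.054,'disc':.15}[n]).round(4))
L=onplane(t,299,223.7,.096);Rr=onplane(t,373.9,244.8,.124)
d=(L-Rr)[:2]; yaw=np.arctan2(-d[0],d[1]); print('yaw',yaw,np.linalg.norm(d))
E
```

```text
L [ 0.5238 -0.0838  0.0939] [ 0.5235 -0.0842  0.096 ] [ 0.5228 -0.0833  0.096 ]
R [ 0.4873 -0.2159  0.1229] [ 0.4871 -0.2161  0.124 ] [ 0.4868 -0.2153  0.124 ]
0.0007965745145137823 0.0007417512309351779
far top [ 0.615  -0.1227  0.2083] 0.0012
near bottom-ish [ 0.597  -0.1186  0.1609] 0.0006
disc [ 0.5203 -0.1478  0.1364] 0.0011
tl [ 0.5671 -0.0465  0.049 ]
tr [ 0.5037 -0.2798  0.049 ]
gum [ 0.6622 -0.0932  0.012 ]
gluecap [ 0.594  -0.3062  0.054 ]
disc [ 0.5185 -0.1472  0.15  ]
yaw -0.26954878036040314 0.13682260363348736
```

The measured heights and the 137 mm pad spacing agree with the description: left pad at 0.094, right pad at 0.123. So the right pad is raised and I'll press that one. The tool axes already match the sorter's to within about 3°. First I'll move across with the fingers shut.

```bash
python3 -m pendant '[-0.77,-0.66,-0.12,0,0,0,1,-0.77,-0.66,-0.12,0,0,0,1,-0.77,-0.66,-0.12,0,0,0,1,-0.77,-0.66,-0.12,0,0,0,1,-0.77,-0.66,-0.12,0,0,0,1,-0.77,-0.66,-0.12,0,0,0,1,-0.77,-0.66,-0.12,0,0,0,1,-0.77,-0.66,-0.12,0,0,0,1,-0.77,-0.66,-0.12,0,0,0,1,-0.77,-0.66,-0.12,0,0,0,1,-0.77,-0.66,-0.12,0,0,0,1,-0.77,-0.66,-0.12,0,0,0,1]'
python3 -c "
from h import *
print(rel([.484,-.216,.16]), rel([.484,-.216,.28]))"
```

```text
t: 1.8
ee_pos: [0.4516, 0.2515, 0.2912]
tcp_rot: [-0.35, -3.122, 0.0]
wrist_force: [-0.4, -0.3, -0.4]
grip_width: -0.0003
grip_force: 0.0
[-0.27012679 -0.89749616  0.2623212 ] [-0.27007515 -0.89750544  0.0223212 ]
```

```bash
python3 -m pendant '[-0.27,-0.9,0.02,0,0,0,1,-0.27,-0.9,0.02,0,0,0,1,-0.27,-0.9,0.02,0,0,0,1,-0.27,-0.9,0.02,0,0,0,1,-0.27,-0.9,0.02,0,0,0,1,-0.27,-0.9,0.02,0,0,0,1,-0.27,-0.9,0.02,0,0,0,1,-0.27,-0.9,0.02,0,0,0,1,-0.27,-0.9,0.02,0,0,0,1,-0.27,-0.9,0.26,0,0,0,1,-0.27,-0.9,0.26,0,0,0,1,-0.27,-0.9,0.26,0,0,0,1]'
python3 -c "
from h import *
cam('side','a.png');cam('top')
print(rel([.484,-.216,.098]))"
```

```text
t: 3.3
ee_pos: [0.4822, -0.2162, 0.1578]
tcp_rot: [-0.349, -3.116, -0.004]
wrist_force: [0.9, -0.1, 1.0]
grip_width: 0.0001
grip_force: 0.0
[0.00135697 0.00314516 0.13097247]
```

View pics/a.png

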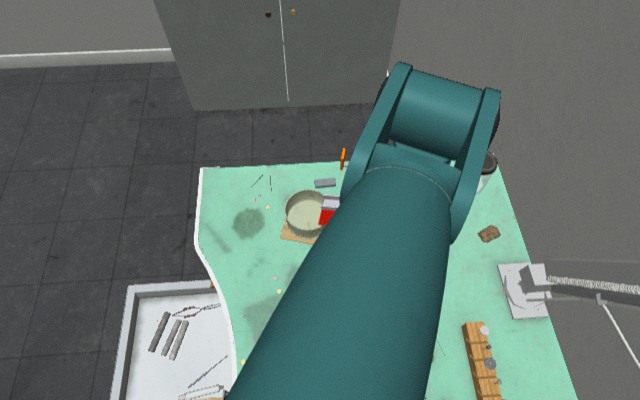

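The arm hides the right side in this view, but the left pad and the flag at (343,158) are unchanged. The measured pose is over the pad, so I'll press in small steps, hold, then lift.

```bash
python3 -m pendant '[0,0,0.03,0,0,0,1,0,0,0.05,0,0,0,1,0,0,0.065,0,0,0,1,0,0,0.08,0,0,0,1,0,0,0.09,0,0,0,1,0,0,0.1,0,0,0,1,0,0,0.108,0,0,0,1,0,0,0.115,0,0,0,1,0,0,0.12,0,0,0,1,0,0,0.124,0,0,0,1,0,0,0.124,0,0,0,1,0,0,0.124,0,0,0,1]'
```

```text
t: 4.9
ee_pos: [0.4836, -0.2183, 0.0994]
tcp_rot: [0.352, 3.122, -0.0]
wrist_force: [-0.1, -0.2, 0.4]
grip_width: -0.0002
grip_force: 0.0
```

```bash
python3 -m pendant '[0,0,-0.1,0,0,0,1,0,0,-0.22,0,0,0,1,0,0,-0.34,0,0,0,1,0,0,-0.4,0,0,0,1,0,0.6,-0.4,0,0,0,1,0,0.6,-0.4,0,0,0,1,0,0.6,-0.4,0,0,0,1,0,0.6,-0.4,0,0,0,1,0,0.6,-0.4,0,0,0,1,0,0.6,-0.4,0,0,0,1,0,0.6,-0.4,0,0,0,1]'
python3 - <<'E'
from h import *
from m import blobs
for n in('top','side'):
    c=cam(n)
    a=cv2.resize(c['pixels'][120:280,235:445],None,fx=3.7,fy=3.7,interpolation=cv2.INTER_CUBIC)
    cv2.imwrite(f'pics/{n}_b.png',a[...,::-1])
    for lo,hi in(((0,170,100),(5,255,255)),((5,180,90),(19,255,255))):
        for b in blobs(c,lo,hi,(240,130,450,262)): print(n,b)
print(rel([.619,-.0725,.285]),rel([.619,-.0725,.187]))
E
```

```text
t: 6.28
ee_pos: [0.5503, 0.074, 0.2993]
tcp_rot: [-0.352, -3.122, 0.0]
wrist_force: [0.8, -0.7, -0.4]
grip_width: 0.0001
grip_force: 0.0
top ([302.7, 222.9], [293, 212, 20, 22, 305], ((302.8500061035156, 222.9500274658203), (16.127614974975586, 18.973663330078125), 18.434946060180664))
top ([374.9, 247.1], [366, 236, 19, 23, 282], ((374.8962097167969, 247.1132049560547), (14.697578430175781, 19.23047637939453), 15.945395469665527))
top ([322.8, 171.6], [320, 162, 7, 17, 26], ((322.94952392578125, 169.83486938476562), (2.4903483390808105, 16.761962890625), 16.699243545532227))
top ([404.7, 199.7], [401, 190, 12, 16, 58], ((404.75604248046875, 199.2301025390625), (17.0, 7.352940559387207), 61.927513122558594))
side ([329.8, 211.5], [322, 203, 16, 18, 210], ((329.8076477050781, 211.46153259277344), (13.924245834350586, 15.49317455291748), 11.309932708740234))
side ([395.4, 229.7], [388, 221, 15, 18, 204], ((395.419921875, 229.55996704101562), (13.435029029846191, 15.980613708496094), 8.130102157592773))
side ([342.6, 157.0], [341, 148, 5, 21, 62], ((342.3600158691406, 157.97998046875), (3.535534143447876, 20.223257064819336), 8.13010311126709))
side ([417.1, 201.1], [411, 195, 16, 10, 49], ((417.3275451660156, 200.9310302734375), (16.155494689941406, 6.313641548156738), 21.801410675048828))
[-0.1991363  -0.25328592  0.0289741 ] [-0.19908328 -0.25326728  0.22497409]
```

View pics/top_b.png

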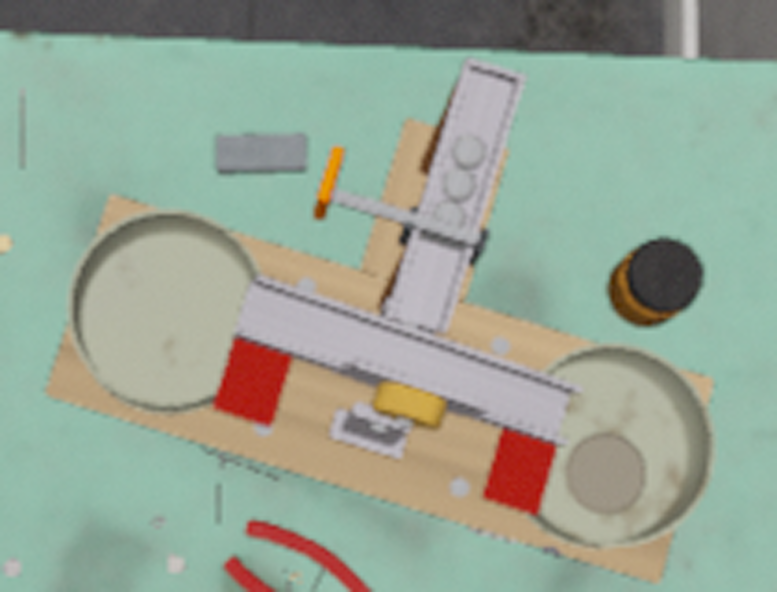

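The gate has rocked over: the brass weight has moved to about (410,403) in the crop and the left pad is up. The flag and balls haven't moved. Next is the standoff left of the flag.

```bash
python3 -m pendant '[-0.2,-0.25,0.03,0,0,0,1,-0.2,-0.25,0.03,0,0,0,1,-0.2,-0.25,0.03,0,0,0,1,-0.2,-0.25,0.03,0,0,0,1,-0.2,-0.25,0.1,0,0,0,1,-0.2,-0.25,0.18,0,0,0,1,-0.2,-0.25,0.22,0,0,0,1,-0.2,-0.25,0.22,0,0,0,1,-0.2,-0.25,0.22,0,0,0,1]'
python3 - <<'E'
from h import *
c=cam('top','c.png'); 
print(onplane(c,324.3,167.2,.205), proj(c,manip.read_state()['ee_pos']))
s=cam('side'); a=np.hstack([x['pixels'][120:270,270:420] for x in (c,s)])
cv2.imwrite('pics/c.png',cv2.resize(a,None,fx=2.6,fy=2.6)[...,::-1])
print(rel([.606,-.1205,.187]))
E
```

```text
t: 7.5
ee_pos: [0.6205, -0.0701, 0.1913]
tcp_rot: [0.352, 3.12, -0.0]
wrist_force: [0.0, 0.4, 0.1]
grip_width: 0.0001
grip_force: 0.0
[ 0.60352298 -0.12146898  0.205     ] (np.float64(292.86960744965614), np.float64(157.9528720071107))
[ 0.00583889 -0.10493563  0.00817424]
```

View pics/c.png

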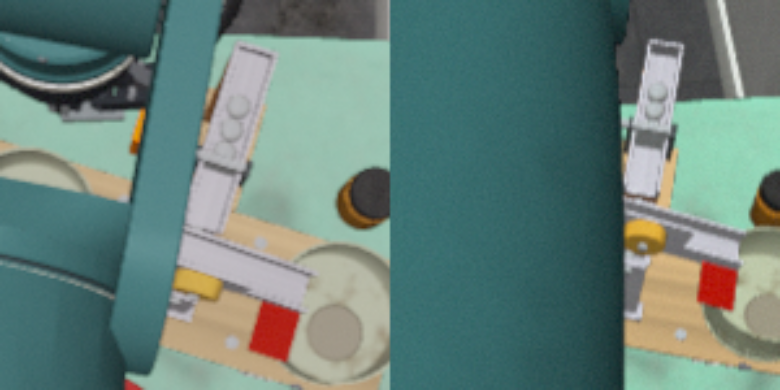

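The channel, balls and gate are unchanged, and the fingers are left of the flag, hidden behind the arm. I'll push in the sorter's -y by small steps and watch the force.

```bash
python3 -m pendant '[0.002,-0.03,0.004,0,0,0,1,0.003,-0.05,0.004,0,0,0,1,0.003,-0.065,0.004,0,0,0,1,0.004,-0.075,0.004,0,0,0,1,0.004,-0.08,0.004,0,0,0,1,0.004,-0.08,0.004,0,0,0,1]'; python3 -m pendant '[0,-0.006,0,0,0,0,1,0,-0.012,0,0,0,0,1,0,-0.018,0,0,0,0,1,0,-0.024,0,0,0,0,1]'
```

```text
t: 8.35
ee_pos: [0.6091, -0.1086, 0.1873]
tcp_rot: [-0.352, -3.122, 0.0]
wrist_force: [-0.9, 0.8, 0.2]
grip_width: 0.0002
grip_force: 0.0
t: 8.85
ee_pos: [0.6064, -0.1204, 0.1873]
tcp_rot: [-0.352, -3.122, -0.0]
wrist_force: [-1.7, 0.8, -0.8]
grip_width: 0.0
grip_force: 0.6
```

```bash
for i in 1; do python3 -m pendant '[0,-0.006,0,0,0,0,1,0,-0.012,0,0,0,0,1,0,-0.018,0,0,0,0,1,0,-0.02,0,0,0,0,1]'; done; python3 -m pendant '[0,-0.004,0,0,0,0,1,0,-0.008,0,0,0,0,1,0,-0.012,0,0,0,0,1]'
python3 - <<'E'
from h import *
c=cam('top'); a=c['pixels'][120:280,235:445]
cv2.imwrite('pics/d.png',cv2.resize(a,None,fx=3.7,fy=3.7)[...,::-1])
E
```

```text
t: 9.35
ee_pos: [0.6043, -0.1297, 0.1874]
tcp_rot: [0.352, 3.122, 0.001]
wrist_force: [0.4, 6.9, 0.3]
grip_width: -0.0002
grip_force: 3.8
t: 9.72
ee_pos: [0.604, -0.1311, 0.1878]
tcp_rot: [0.348, 3.121, 0.014]
wrist_force: [8.1, 48.3, 5.1]
grip_width: -0.0002
grip_force: 24.4
```

View pics/d.png

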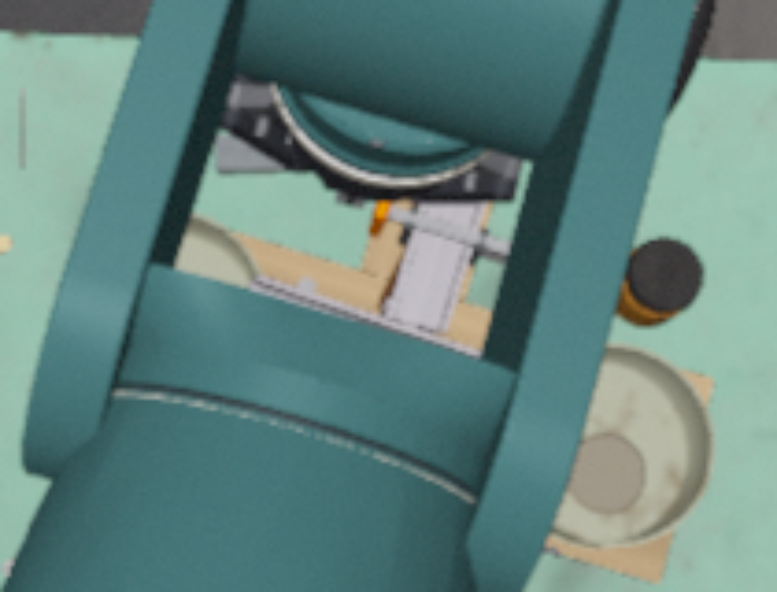

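The flag has moved across to about (380,217) in the crop, and the force has risen to 48 N, so it is at its hard stop. I'll ease off, retreat, and check the balls.

```bash
python3 -m pendant '[0,0.01,0,0,0,0,1,0,0.02,0,0,0,0,1,0,0.05,0,0,0,0,1,0,0.08,0,0,0,0,1,0,0.1,0,0,0,0,1,0,0.1,-0.1,0,0,0,1,0,0.1,-0.2,0,0,0,1,0,0.1,-0.24,0,0,0,1]'; python3 -m pendant '[0.2,0.5,0,0,0,0,1,0.2,0.5,0,0,0,0,1,0.2,0.5,0,0,0,0,1,0.2,0.5,0,0,0,0,1,0.2,0.5,0,0,0,0,1,0.2,0.5,0,0,0,0,1,0.2,0.5,0,0,0,0,1,0.2,0.5,0,0,0,0,1,0.2,0.5,0,0,0,0,1,0.2,0.5,0,0,0,0,1]'
python3 - <<'E'
from h import *
c=cam('top'); a=c['pixels'][120:280,235:445]
cv2.imwrite('pics/e.png',cv2.resize(a,None,fx=3.7,fy=3.7)[...,::-1])
E
```

```text
t: 10.78
ee_pos: [0.6145, -0.0867, 0.3107]
tcp_rot: [0.352, 3.118, -0.001]
wrist_force: [0.2, -0.3, 0.3]
grip_width: 0.0001
grip_force: 0.0
t: 12.02
ee_pos: [0.5724, 0.1785, 0.3073]
tcp_rot: [0.353, 3.122, -0.0]
wrist_force: [-0.4, -0.1, 0.6]
grip_width: 0.0002
grip_force: 0.0
```

View pics/e.png

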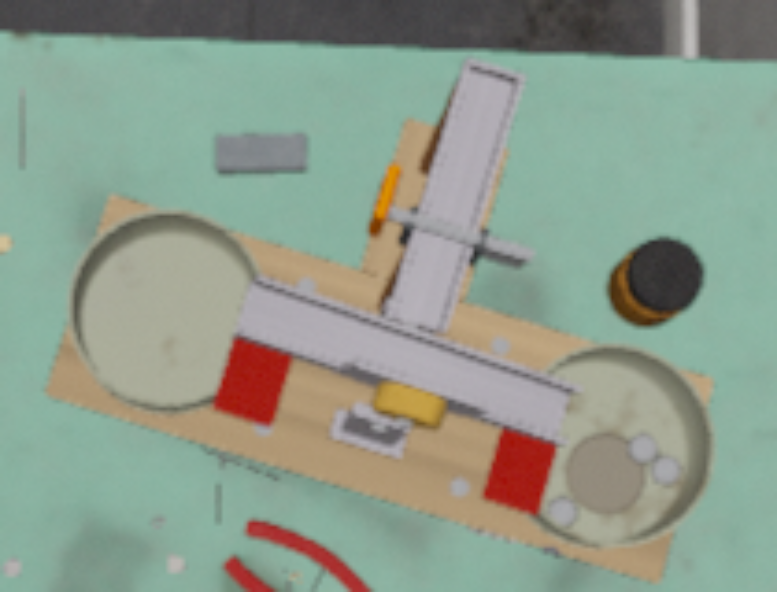

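All three balls are in the right tin, at (643,448), (666,470) and (562,512) in the crop. The gate is still tipped right, the shutter is open, and the pliers, glue pot and grey block haven't moved.

```bash
python3 -c "
from bench import manip
print(manip.sign_off())"
```

```text
the job is handed in; nothing more can be done
None
```

The job is handed in: I pressed the raised right pad so the gate rocked over, then pushed the shutter to its stop, and all three balls rolled into the right tin with nothing else disturbed, at about 12 s on the robot's clock.

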